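# Press an enamel badge home with the locked hand press

## Task

Press the blue enamel badge into its brass buckle with the hand press: lift the red lockout collar to free the handle, pull the handle down until the badge sits flush in its bezel, and keep it there under light pressure for two seconds. Be gentle, the enamel cracks if the die bears on it with more than 60 N. Then bring the handle back up so that the collar drops into its notch again, let go, and leave the bottle, tin and mallet alone.

Things in the scene. Friction and masses are not known exactly. Their poses are not given: they have to be found in the camera images.
- press: Green cast hand press on the bench: base 200 x 110 x 14 mm, overarm top 165 mm up. Origin on the bench below the vertical ram (18 mm steel rod that carries the orange die). z up; -x is its front, to which the handle leans; y runs along the handle's hinge. The base reaches from 65 mm in front of the origin to 135 mm behind it.
- lamp (a point): Underside centre of the black lamp head (42 mm wide, 34 mm tall) that hangs from a gooseneck (11 mm thick, rising at the back of the press to 455 mm) above the parked handle. A gripper pointing straight down on to the parked collar strikes it: lean the gripper so that it points forward and down about along the handle.
- pivot (a point): Hinge axis of the handle, 35 mm behind the ram axis and 185 mm above the bench; axes as those of the press (hinge along y).
- handle (a joint): Angle of the handle, rad: 0 = parked, its 12 mm steel rod leaning 40 degrees from vertical to the front; it grows as it is pulled forward and down, to 0.85. Free travel takes 4 to 6 N across it at the collar, up to 9 N with fingers twisting on the collar. It lowers the ram 35 mm per rad: each further 1 N across the raised collar (145 mm from the pivot) puts 4 N under the die.
- quadrant (a point): Notch of the fixed steel quadrant, two plates beside the handle with their curved edge 85 mm from the pivot. The notch, at the parked position, is 8.5 mm deep; the collar's cross pin sits in it and stops the handle. Forward of the notch the edge is plain.
- collar (a joint): How far the red collar is lifted along the handle, m: 0 = down, pin in the notch, handle locked; from 0.009 the pin is clear; 0.012 = upper stop. A spring pulls it down with 2 to 3.2 N. Away from park the pin rides on the quadrant's edge (about 0.008); it snaps into the notch by itself when the handle is fully back.
- collar_grip (a point): Centre of the red collar's grip, a block with two flats 34 mm apart along the hinge (y), 26 mm wide, 22 mm long along the handle (below it a 20 mm round sleeve). Its z runs along the handle away from the pivot. With the collar down it lies 135 mm from the pivot. The knob's end is 43 mm beyond it.
- knob (a point): Centre of the black ball knob, 20 mm in diameter, on the end of the handle, 168 mm from the pivot; z along the handle.
- die: Orange pressing die, 23 mm in diameter, under the ram, on a spring of 14 N per mm. Its holder is screwed in or out by up to 8 mm and nobody noted how far: it meets the badge at 0.27 to 0.5 rad of the handle, so the touch must be felt. 0.15 rad past the touch the badge is home under about 30 N; 60 N comes 0.07 rad later. Origin on bench level, not at its face.
- badge_top (a point): Centre of the top face of the blue enamel badge, a disc 30 mm in diameter in a brass bezel on the buckle plate under the die; 78.5 mm above the bench at the start, 76 mm when flush.
- badge (a joint): How far the badge has been pressed down, m: near 0 at the start, 0.0025 = home, flush with the bezel. It yields at about 10 N and stays where it was pressed.
- dye_bottle: Bystander: amber bottle with yellow cap, 38 mm in diameter, 95 mm tall; origin at the centre of its underside.
- wax_tin: Bystander: round aluminium tin, 66 mm in diameter, 30 mm tall; origin at the centre of its underside.
- mallet: Bystander: yellow mallet standing on its head (52 mm in diameter, 85 mm tall), its wooden handle (24 mm) up to 185 mm; origin at the centre of its underside.

How it is judged:
On the way, in this order (a step that is already met when the one before it is completed fails the run):
1. the red collar is lifted clear of the quadrant's notch (value of joint collar above 0.0075 m), for 0.1 s.
2. the badge is pressed flush and held under the die for a good second (value of joint badge above 0.002 m and contact force between die and anything else above 4 N), for 1.2 s.
At the end, for the whole second after the job is handed in: Badge pressed at least 2 mm of its 2.5 mm (flush), handle back at its parked stop (within 0.04 rad) with the collar down in the notch (within 3 mm), bottle, tin and mallet within 20 mm of where they stood (value of joint badge above 0.002 m and value of joint handle below 0.04 rad and value of joint collar below 0.003 m and distance of each of dye_bottle, wax_tin, mallet from where it was at the start of the episode below 0.02 m); the robot touches nothing.
It fails at once if the die bears on the enamel badge with more than 60 N (contact force between die and anything else above 60 N).
It fails at once if the dye bottle is shifted or tipped (distance of dye_bottle from where it was at the start of the episode above 0.02 m or angle between dye_bottle's own z axis and vertical above 0.3 rad).
It fails at once if the wax tin is shifted (distance of wax_tin from where it was at the start of the episode above 0.02 m).
It fails at once if the mallet is shifted or tipped (distance of mallet from where it was at the start of the episode above 0.02 m or angle between mallet's own z axis and vertical above 0.3 rad).
It also fails if it takes over 64 s, if anything falls off the work surface, if the arm or the gripper's body presses on something with over 40 N, if the wrist force passes 120 N, or if a joint passes its speed limit or range.

## Robot

A 6-joint arm with a two-finger parallel gripper is mounted at the origin on the work surface. World frame = base frame: x ahead of the robot, y to its left, z up, the work surface at z = 0. Lengths are in m, angles in rad, forces in N, time in s.
With the tool pointing down it reaches from about 0.35 to 0.775 m from the base axis. Payload 7.3 kg.
Tool frame: the origin (TCP) lies at the very end of the fingers, on their centre line; the grasp point (between the pads) lies 19 mm behind it; z points along the fingers, y is the line along which they close (so a half turn about z gives the same grasp; the last joint's range is limited). The gripper opens to 92 mm and grips with 3 to 60 N. Pads are 19 mm wide; open, the fingers measure 130 mm over their backs; the gripper's body (75 mm by 190 mm) begins 47 mm behind the grasp point.
Start: joints at [1.088, 0.342, 1.524, -0, 1.275, -0.146], TCP at [0.173, 0.496, 0.227] pointing down, gripper open.
Joint ranges: [-2.53, 2.53], [-0.77, 2.02], [0.04, 2.7], [-1, 4.14], [0.28, 2.66], [-3.11, 3.11]. Speed limits (rad/s): [2.57, 2.57, 3.14, 3.14, 3.14, 3.14].

## Interface

Orientations are given as [roll, pitch, yaw] about the fixed x, y, z axes, in that order (R = Rz(yaw) Ry(pitch) Rx(roll)).
In Python, from cell import robot, read_camera, get_calibration gives the robot as it stands. The module is installed in compiled form; this text tells all that it offers.
- The arm moves only by the tool send_rows, never from a script. Its argument "plan" is a list of rows, each a list of 2 entries, a list of its own where there are three numbers: the shift along the tool's x, y, z as a fraction of full scale, then the turn, a rotation vector about the tool's x, y, z as a fraction of full scale. A call has exactly 10 rows; each row shifts and turns the commanded pose from where the row before left it, along the tool's axes as they then stand; what a row does not reach is not made up. Full scale, the value 1, is 0.025 m for a shift and 90 degrees for a turn. A row lasts 1/8 s, in which the tool goes at most 62.5 mm and 10.7 degrees, less where a joint would pass 70% of its speed; a pose out of reach is approached as far as the arm can. A call with a number of a shift or a turn outside -1 to 1 is refused whole. A call with a gripper value outside its range is refused whole. "gripper" is the opening, from -1 (shut) to 1 (fully open), so that 0 is half open, set as the call begins (left out, the last holds). The fingers move at their own pace and stop on an object; "force" is the grip in N (left out, the last holds). Time passes only in rows, so rows that do not move let the fingers close, or fill a call up. It gives the time, the measured TCP pose, the force, the opening and the grip force at its end, in the units of the state.
- robot.observe(): the state, without advancing time (a new reading comes with each control period).
- read_camera(name): name is "scene" or "top" or "wrist"; returns (picture, depth): 400x640x3 uint8, blue, green, red; 400x640 float32, m along the optical axis (not along the pixel's ray), 0 where there is no reading.
- get_calibration(name): a dict with "intrinsics" (3x3 intrinsics, pixels), "rvec" (rotation vector, rad) and "tvec" (3), from world to camera coordinates, as OpenCV has them. Camera axes: x right, y down, z forward; pixel columns grow to the right and rows downward; lengths in m; the calibration is good to about 2 mm. A picture is of the moment at which its call begins: read the wrist's pose just before it. get_calibration takes no time and is no camera call; for the wrist camera it gives the pose at the moment of the call.
- robot.hand_in(): hands the job in; it is judged then, once.
The state is a dict: "time": time; "qpos": joint angles; "qvel": joint speeds; "joint_efforts": joint torques, N m; "tool_pos": TCP position; "tool_rot": TCP orientation; "contact_force": force on the tool from outside, world axes, zero at the start; "torque": the same for the moment, N m; "opening": finger opening in m; "grip_force": force on a finger pad.
Only numpy, scipy, OpenCV 4.12 (cv2) and the standard library are available. Lean on these libraries where they do the work, as an engineer would, in place of code of your own. Each camera call takes 0.05 s, during which the arm holds its last target. There are 200 camera calls.

## Working session

There is one attempt and no reset: what is moved stays moved. The work goes in short steps, Python scripts to look and compute and a tool call to move; the robot and the scene stay as the last step left them, time stands still between calls to the robot, and variables do not carry over. Pictures are saved under pics/ and viewed, at most 10 in all, crops included, and the job is handed in when it is done.

Besides the shell and the picture viewer there is one more tool, called after "Request:" in YAML: its name, and indented under it one key for each argument. send_rows: Moves the arm, as the interface text tells. Shift numbers are shares of 0.025 m and turn numbers shares of 90 degrees, none past 1 either way. Its arguments: {"type":"object","properties":{"plan":{"type":"array"},"gripper":{"type":"number"},"force":{"type":"number"}},"required":["plan"]}

```bash
mkdir -p pics; ls
cat > h.py <<'E'
import numpy as np, cv2
from cell import robot, read_camera, get_calibration
from scipy.spatial.transform import Rotation as R
def cam(n):
    c=get_calibration(n); p,d=read_camera(n); np.savez('%s.npz'%n,p=p,d=d,K=c['intrinsics'],r=c['rvec'],t=c['tvec']); return p
def w(n,u,v,z=None):
    f=np.load('%s.npz'%n); Rm=cv2.Rodrigues(f['r'])[0]; t=f['t'].ravel()
    z=z or float(f['d'][int(v),int(u)]); ray=np.linalg.inv(f['K'])@[u,v,1]
    return Rm.T@(ray*z-t)
E
python3 - <<'E'
from h import *
for n in('scene','top'):
    cv2.imwrite('pics/%s0.png'%n,cam(n))
    f=np.load(n+'.npz'); print(n,(-cv2.Rodrigues(f['r'])[0].T@f['t'].ravel()).round(3), f['K'].round(0).tolist())
print(robot.observe())
E
```

```text
pics
scene [1.24  0.114 0.687] [[430.0, 0.0, 323.0], [0.0, 430.0, 195.0], [0.0, 0.0, 1.0]]
top [0.428 0.043 1.349] [[487.0, 0.0, 317.0], [0.0, 487.0, 203.0], [0.0, 0.0, 1.0]]
{'time': 0.1, 'qpos': array([ 1.08800922e+00,  3.42635655e-01,  1.52490380e+00,  4.45943092e-06,
        1.27540925e+00, -1.45999081e-01]), 'qvel': array([-0.00024417, -0.00037747, -0.0027261 , -0.00030467,  0.00084288,
        0.0010144 ]), 'joint_efforts': array([ 2.02216492e-03, -4.32002699e+01, -2.44697696e+01,  7.19836378e-02,
        5.25152113e-02, -2.86623538e-05]), 'tool_pos': array([0.17329936, 0.49519354, 0.22612967]), 'tool_rot': array([-3.14025165e+00, -2.01498208e-04,  2.80480319e+00]), 'contact_force': array([ 0.19949263,  0.37093166, -0.20323526]), 'torque': array([ 0.02494175, -0.00255051, -0.02692522]), 'grip_force': 0.0, 'opening': 0.09169788613547408}
```

View pics/scene0.png

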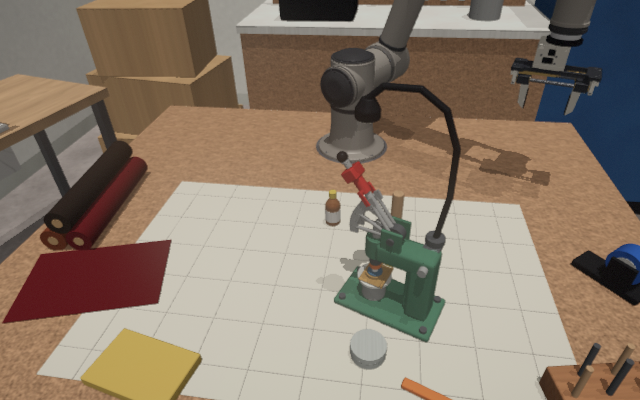

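View pics/top0.png

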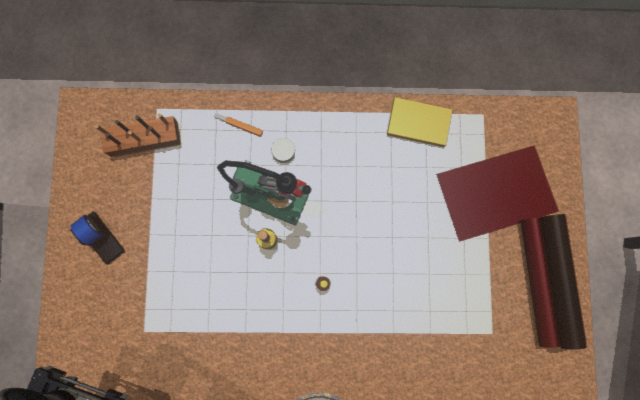

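Run:
```python
from h import *
p=np.load('top.npz')['p'][130:260,210:340]; q=np.load('scene.npz')['p'][130:350,300:470]
a=cv2.resize(p,(585,585),interpolation=cv2.INTER_CUBIC);cv2.imwrite('pics/t1.png',a)
cv2.imwrite('pics/s1.png',cv2.resize(q,None,fx=2.7,fy=2.7,interpolation=cv2.INTER_CUBIC))
f=np.load('top.npz'); Rm=cv2.Rodrigues(f['r'])[0]
# point cloud summary: green base corners, per colour
for n in('top','scene'):
    f=np.load(n+'.npz'); P=f['p']; hsv=cv2.cvtColor(P,cv2.COLOR_BGR2HSV)
    D=f['d']; vv,uu=np.nonzero(D>0); ray=np.c_[uu,vv,np.ones(len(uu))]@np.linalg.inv(f['K']).T*D[vv,uu][:,None]
    X=(ray-f['t'].ravel())@cv2.Rodrigues(f['r'])[0]
    H=hsv[vv,uu].astype(int)
    ok=(np.abs(X[:,0]-.45)<.25)&(np.abs(X[:,1]-.1)<.2)
    g=ok&(H[:,0]>60)&(H[:,0]<95)&(H[:,1]>80)
    b=g&(X[:,2]>.008)&(X[:,2]<.022); print(n,'base',b.sum(), cv2.minAreaRect((X[b,:2]*1000).astype(np.float32)))
    t=g&(X[:,2]>.15)&(X[:,2]<.18); print('arm',t.sum(), t.sum() and cv2.minAreaRect((X[t,:2]*1000).astype(np.float32)), X[t,2].max() if t.sum() else 0)
    r=ok&((H[:,0]<6)|(H[:,0]>174))&(H[:,1]>150)&(H[:,2]>90)&(X[:,2]>.2); print('red',r.sum(),np.median(X[r],0).round(3),X[r].min(0).round(3),X[r].max(0).round(3))
    k=ok&(H[:,2]<60)&(X[:,2]>.27); print('blk',k.sum(),X[k].min(0).round(3),X[k].max(0).round(3))
```

```text
top base 31 ((610.736572265625, 151.25917053222656), (193.17544555664062, 46.18012619018555), 83.19075775146484)
arm 183 ((661.7296142578125, 183.3851318359375), (57.51860809326172, 32.94879913330078), 73.55305480957031) 0.17124688524386902
red 4 [0.624 0.052 0.3  ] [0.621 0.047 0.298] [0.626 0.056 0.306]
blk 432 [0.585 0.034 0.271] [0.64  0.22  0.455]
scene base 85 ((679.4871215820312, 190.16798400878906), (50.923797607421875, 115.04022979736328), 12.72431468963623)
arm 17 ((671.2039794921875, 179.60659790039062), (58.51298141479492, 25.54190444946289), 52.47140121459961) 0.16508203893610243
red 506 [0.628 0.071 0.284] [0.604 0.042 0.242] [0.648 0.098 0.303]
blk 1859 [0.596 0.032 0.27 ] [0.651 0.226 0.453]
```

View pics/t1.png

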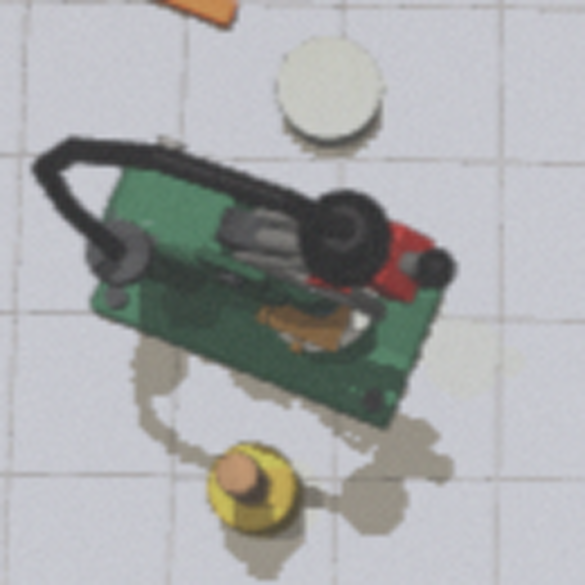

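View pics/s1.png

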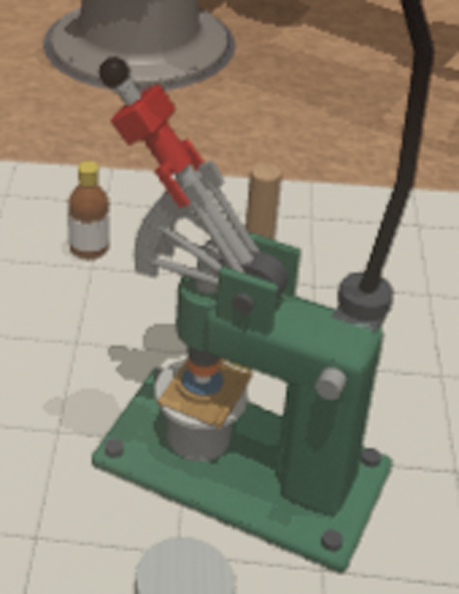

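```bash
cat >> h.py <<'E'
def pl(n,u,v,z):
    a=w(n,u,v,.3); b=w(n,u,v,1.); return a+(b-a)*(z-a[2])/(b[2]-a[2])
E
python3 - <<'E'
from h import *
for n,pts in dict(top=[(296.7,224.9),(230.7,197.8),(237.8,167.8)],scene=[(335.2,299.6),(427.8,339.3),(444.4,300.4)]).items():
    for q in pts: print(n,pl(n,*q,.014).round(4))
print('knob',pl('top',306.3,189.3,.3137).round(4),pl('scene',342.6,156.7,.3137).round(4))
# collar top face centre; lamp
print('lamp top',pl('top',210+345/4.5,130+235/4.5,.37).round(4), w('top',210+345/4.5,130+240/4.5).round(4))
print('bottle',pl('top',323,284,.095).round(3),'mallet',pl('top',210+238/4.5,130+472/4.5,.185).round(3),'tin',pl('top',283,149,.03).round(3))
f=np.load('scene.npz');D=f['d'];K=f['K'] 
for u,v in((369,104),(368,112),(342,156),(354,174)): print(u,v,w('scene',u,v).round(3))
E
```

```text
top [0.5585 0.0637 0.014 ]
top [0.6315 0.2468 0.014 ]
top [0.7163 0.2299 0.014 ]
scene [0.6648 0.0336 0.014 ]
scene [0.7346 0.2129 0.014 ]
scene [0.6382 0.2492 0.014 ]
knob [0.6065 0.0395 0.3137] [0.6089 0.0414 0.3137]
lamp top [0.6109 0.08   0.37  ] [0.5992 0.078  0.421 ]
bottle [ 0.4   -0.006  0.095] mallet [0.517 0.141 0.185] tin [0.768 0.104 0.03 ]
369 104 [0.618 0.083 0.415]
368 112 [0.624 0.082 0.405]
342 156 [0.616 0.041 0.319]
354 174 [0.63  0.063 0.294]
```

```bash
cat >> h.py <<'E'
YAW=np.radians(68.5); XP=np.array([np.cos(YAW),np.sin(YAW),0]); YP=np.array([-np.sin(YAW),np.cos(YAW),0]); Z=np.array([0,0,1.])
COL=np.array([.6155,.0602,.2884])
def ori(lean,s=1):  # lean from vertical, tool z = back/down
    z=np.sin(lean)*XP-np.cos(lean)*Z; y=s*YP; return R.from_matrix(np.c_[np.cross(y,z),y,z])
def pose(o=None):
    o=o or robot.observe(); return np.array(o['tool_pos']),R.from_euler('xyz',o['tool_rot'])
def rows(p0,R0,p1,R1,n):
    r=(R0.inv()*R1).as_rotvec()/n; S=sum(R.from_rotvec(k*r).as_matrix() for k in range(n))
    s=np.linalg.solve(S,R0.inv().apply(p1-p0))
    p=p0.copy(); path=[]
    for k in range(n): p=p+(R0*R.from_rotvec(k*r)).apply(s); path.append(p)
    return s/.025, r/(np.pi/2), np.array(path)
def q6est(p,Rt,d=.3,q23=1.6):
    wc=p-d*Rt.as_matrix()[:,2]; q1=np.arctan2(wc[1],wc[0])
    A=R.from_euler('ZY',[q1,q23]).inv()*Rt
    return q1,A.as_euler('ZYZ')-[0,0,np.pi/2]
E
python3 - <<'E'
from h import *
p0,R0=pose()
L=np.radians(40)
for s in(1,-1):
    for lean in(40,60,77): print(s,lean,q6est(COL,ori(np.radians(lean),s)))
    Rt=ori(L,s); u=-Rt.as_matrix()[:,2]; g=COL-.019*u; pre=g+.1*u
    way=np.array([.44,-.08,.40]);
    for n in(20,30):
        a,b,path=rows(p0,R0,way,Rt,n); print(s,n,a.round(3),b.round(3),np.abs(a).max());
        print(path[::4].round(2).tolist())
    print('pre',pre.round(4),'g',g.round(4),rows(way,Rt,pre,Rt,10)[0].round(3))
E
```

```text
1 40 (np.float64(-0.21542380268206732), array([ 0.69395368,  1.44585218, -3.03750575]))
1 60 (np.float64(-0.33570106889263157), array([ 1.0479103 ,  1.52195394, -3.14712803]))
1 77 (np.float64(-0.39470974680570414), array([ 1.34341588,  1.58318399, -3.17442851]))
1 20 [-0.214 -1.317 -0.437] [-0.017 -0.018 -0.047] 1.3171571186006241
[[0.17, 0.46, 0.24], [0.17, 0.33, 0.27], [0.2, 0.19, 0.31], [0.26, 0.07, 0.34], [0.36, -0.02, 0.37]]
1 30 [-0.133 -0.879 -0.294] [-0.011 -0.012 -0.031] 0.8785900198922828
[[0.17, 0.47, 0.23], [0.16, 0.38, 0.26], [0.17, 0.29, 0.28], [0.19, 0.21, 0.3], [0.23, 0.12, 0.32], [0.28, 0.05, 0.34], [0.35, -0.02, 0.37], [0.42, -0.07, 0.39]]
pre [0.5964 0.0118 0.3504] g [0.62   0.0716 0.2738] [-0.31  -0.448  0.519]
-1 40 (np.float64(-0.21542380268206732), array([0.69395368, 1.44585218, 0.1040869 ]))
-1 60 (np.float64(-0.33570106889263157), array([ 1.0479103 ,  1.52195394, -0.00553538]))
-1 77 (np.float64(-0.39470974680570414), array([ 1.34341588,  1.58318399, -0.03283585]))
-1 20 [-1.246  0.019 -0.805] [-0.018  0.017  0.049] 1.2456189949809202
[[0.2, 0.49, 0.25], [0.31, 0.42, 0.32], [0.4, 0.31, 0.37], [0.45, 0.18, 0.4], [0.46, 0.03, 0.41]]
-1 30 [-0.828  0.026 -0.54 ] [-0.012  0.011  0.033] 0.8278988583892782
[[0.19, 0.49, 0.24], [0.27, 0.45, 0.29], [0.34, 0.39, 0.33], [0.39, 0.32, 0.37], [0.44, 0.23, 0.39], [0.46, 0.14, 0.4], [0.46, 0.04, 0.41], [0.45, -0.06, 0.4]]
pre [0.5964 0.0118 0.3504] g [0.62   0.0716 0.2738] [0.31  0.448 0.519]
```

Request:
send_rows:
  plan:
    - [[-0.83,0.03,-0.54],[-0.012,0.011,0.033]]
    - [[-0.83,0.03,-0.54],[-0.012,0.011,0.033]]
    - [[-0.83,0.03,-0.54],[-0.012,0.011,0.033]]
    - [[-0.83,0.03,-0.54],[-0.012,0.011,0.033]]
    - [[-0.83,0.03,-0.54],[-0.012,0.011,0.033]]
    - [[-0.83,0.03,-0.54],[-0.012,0.011,0.033]]
    - [[-0.83,0.03,-0.54],[-0.012,0.011,0.033]]
    - [[-0.83,0.03,-0.54],[-0.012,0.011,0.033]]
    - [[-0.83,0.03,-0.54],[-0.012,0.011,0.033]]
    - [[-0.83,0.03,-0.54],[-0.012,0.011,0.033]]
  gripper: 1

```text
time: 1.35
tool_pos: [0.3539, 0.3768, 0.3424]
tool_rot: [3.004, -0.213, 2.297]
contact_force: [-0.5, 0.1, -0.2]
opening: 0.0918
grip_force: 0.0
```

Request:
send_rows:
  plan:
    - [[-0.83,0.03,-0.54],[-0.012,0.011,0.033]]
    - [[-0.83,0.03,-0.54],[-0.012,0.011,0.033]]
    - [[-0.83,0.03,-0.54],[-0.012,0.011,0.033]]
    - [[-0.83,0.03,-0.54],[-0.012,0.011,0.033]]
    - [[-0.83,0.03,-0.54],[-0.012,0.011,0.033]]
    - [[-0.83,0.03,-0.54],[-0.012,0.011,0.033]]
    - [[-0.83,0.03,-0.54],[-0.012,0.011,0.033]]
    - [[-0.83,0.03,-0.54],[-0.012,0.011,0.033]]
    - [[-0.83,0.03,-0.54],[-0.012,0.011,0.033]]
    - [[-0.83,0.03,-0.54],[-0.012,0.011,0.033]]

```text
time: 2.6
tool_pos: [0.4541, 0.1624, 0.4032]
tool_rot: [2.987, -0.466, 1.781]
contact_force: [0.2, -0.2, 0.1]
opening: 0.0915
grip_force: 0.0
```

Request:
send_rows:
  plan:
    - [[-0.83,0.03,-0.54],[-0.012,0.011,0.033]]
    - [[-0.83,0.03,-0.54],[-0.012,0.011,0.033]]
    - [[-0.83,0.03,-0.54],[-0.012,0.011,0.033]]
    - [[-0.83,0.03,-0.54],[-0.012,0.011,0.033]]
    - [[-0.83,0.03,-0.54],[-0.012,0.011,0.033]]
    - [[-0.83,0.03,-0.54],[-0.012,0.011,0.033]]
    - [[-0.83,0.03,-0.54],[-0.012,0.011,0.033]]
    - [[-0.83,0.03,-0.54],[-0.012,0.011,0.033]]
    - [[-0.83,0.03,-0.54],[-0.012,0.011,0.033]]
    - [[-0.83,0.03,-0.54],[-0.012,0.011,0.033]]

```text
time: 3.85
tool_pos: [0.4354, -0.0813, 0.4044]
tool_rot: [3.13, -0.689, 1.181]
contact_force: [-0.3, 0.2, -0.3]
opening: 0.0919
grip_force: 0.0
```

Run:
```python
from h import *
o=robot.observe(); p,Rc=pose(o); print(o['time'],p.round(4),o['qpos'].round(3),o['contact_force'],o['torque'])
Rt=ori(np.radians(40),-1); u=-Rt.as_matrix()[:,2]; g=COL-.019*u; pre=g+.1*u
a,b,path=rows(p,Rc,pre,Rt,10); print(a.round(3),b.round(4),path[::3].round(3).tolist())
```

```text
3.85 [ 0.4354 -0.0813  0.4044] [-0.817  0.124  1.523  0.637  1.765 -0.384] [-0.2716321   0.19481418 -0.26328449] [-0.46823785  0.19850183 -0.0662639 ]
[0.313 0.455 0.543] [ 0.0013  0.0006 -0.0007] [[0.452, -0.072, 0.399], [0.5, -0.045, 0.383], [0.548, -0.017, 0.367], [0.596, 0.012, 0.35]]
```

Request:
send_rows:
  plan:
    - [[0.31,0.455,0.54],[0.001,0,0]]
    - [[0.31,0.455,0.54],[0.001,0,0]]
    - [[0.31,0.455,0.54],[0.001,0,0]]
    - [[0.31,0.455,0.54],[0.001,0,0]]
    - [[0.31,0.455,0.54],[0.001,0,0]]
    - [[0.31,0.455,0.54],[0.001,0,0]]
    - [[0.31,0.455,0.54],[0.001,0,0]]
    - [[0.31,0.455,0.54],[0.001,0,0]]
    - [[0.31,0.455,0.54],[0.001,0,0]]
    - [[0.31,0.455,0.54],[0.001,0,0]]

```text
time: 5.1
tool_pos: [0.5977, 0.0113, 0.3498]
tool_rot: [-3.139, -0.688, 1.184]
contact_force: [0.1, 0.1, 0.3]
opening: 0.0918
grip_force: 0.0
```

Run:
```python
from h import *
o=robot.observe(); p,Rc=pose(o); print(p)
cv2.imwrite('pics/w1.png',cam('wrist')); f=np.load('wrist.npz'); Rm=cv2.Rodrigues(f['r'])[0]
M=Rc.as_matrix(); print('cam in tool',M.T@(-Rm.T@f['t'].ravel()-p)); print((Rm@M).round(2))
for X in (COL, COL+.033*np.array([-.643*XP[0],-.643*XP[1],.766])): 
    c=Rm@X+f['t'].ravel(); print((f['K']@c/c[2])[:2])
```

```text
[0.59771728 0.01129719 0.34982474]
cam in tool [ 7.37081509e-02  3.36134670e-05 -1.58606131e-01]
[[-0.    1.    0.  ]
 [-0.96 -0.   -0.27]
 [-0.27 -0.    0.96]]
[324.30358241 206.32195771]
[324.21468035 220.69507827]
```

View pics/w1.png

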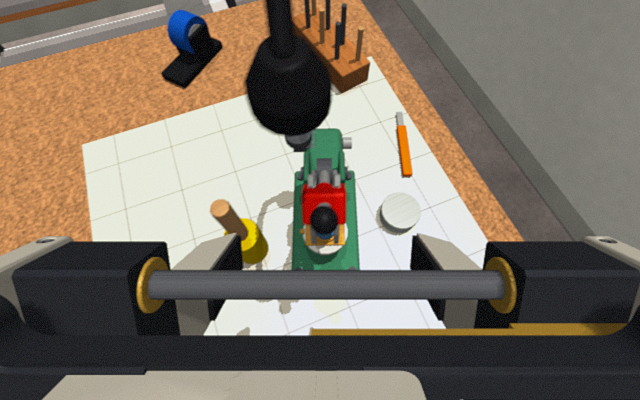

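Run:
```python
from h import *
f=np.load('wrist.npz'); P=f['p']; D=f['d']; vv,uu=np.mgrid[0:150,225:345]; vv=vv.ravel();uu=uu.ravel()
d=D[vv,uu]; m=(d>0.02)&(P[vv,uu].max(1)<70)&(d<.45); vv,uu,d=vv[m],uu[m],d[m]
X=((np.c_[uu,vv,np.ones(len(uu))]@np.linalg.inv(f['K']).T*d[:,None])-f['t'].ravel())@cv2.Rodrigues(f['r'])[0]
print(len(X),X.min(0).round(3),X.max(0).round(3))
p,Rc=pose(); 
Y=Rc.inv().apply(X-p)-[0,0,.1]   # in tool frame after approach
for lo in np.arange(-.25,0.05,.025):
    k=(Y[:,2]>=lo)&(Y[:,2]<lo+.025)
    if k.sum()>5: print(lo.round(3),k.sum(),'x',np.percentile(Y[k,0],[1,99]).round(3),'y',np.percentile(Y[k,1],[1,99]).round(3))
o=robot.observe(); print(o['time'])
g=COL+.019*Rc.as_matrix()[:,2]; print('rows->g',(Rc.inv().apply(g-p)/.025).round(3))
```

```text
7571 [0.586 0.059 0.153] [0.692 0.206 0.438]
-0.125 7347 x [0.063 0.114] y [-0.035 -0.   ]
-0.1 76 x [0.064 0.095] y [-0.009  0.001]
5.15
rows->g [ 0.03  -0.09   3.918]
```

Run:
```python
from h import *
p,Rc=pose(); Rt=ori(np.radians(50),-1); g=COL+.019*Rt.as_matrix()[:,2]
a,b,path=rows(p,Rc,g,Rt,10); print(a.round(3),b.round(4),path.round(3)[::3].tolist())
```

```text
[-0.015 -0.009  0.391] [ 0.0003  0.0117 -0.0006] [[0.601, 0.018, 0.341], [0.607, 0.035, 0.318], [0.614, 0.054, 0.297], [0.621, 0.074, 0.276]]
```

Request:
send_rows:
  plan:
    - [[-0.015,-0.009,0.39],[0,0.0117,-0.0006]]
    - [[-0.015,-0.009,0.39],[0,0.0117,-0.0006]]
    - [[-0.015,-0.009,0.39],[0,0.0117,-0.0006]]
    - [[-0.015,-0.009,0.39],[0,0.0117,-0.0006]]
    - [[-0.015,-0.009,0.39],[0,0.0117,-0.0006]]
    - [[-0.015,-0.009,0.39],[0,0.0117,-0.0006]]
    - [[-0.015,-0.009,0.39],[0,0.0117,-0.0006]]
    - [[-0.015,-0.009,0.39],[0,0.0117,-0.0006]]
    - [[-0.015,-0.009,0.39],[0,0.0117,-0.0006]]
    - [[-0.015,-0.009,0.39],[0,0.0117,-0.0006]]

```text
time: 6.4
tool_pos: [0.6191, 0.0723, 0.2773]
tool_rot: [3.134, -0.873, 1.198]
contact_force: [0.4, 0.0, 0.4]
opening: 0.0915
grip_force: 0.0
```

Run:
```python
from h import *
p,Rc=pose(); print(Rc.inv().apply(COL-p),robot.observe()['contact_force'],robot.observe()['qpos'])
cv2.imwrite('pics/w2.png',cam('wrist')); cv2.imwrite('pics/s2.png',cv2.resize(cam('scene')[60:260,260:480],None,fx=2.7,fy=2.7,interpolation=cv2.INTER_CUBIC))
```

```text
[ 0.00037992  0.00119045 -0.01678514] [0.39100044 0.03021887 0.44766328] [-0.42268371  0.44443109  1.54938858  0.90736243  1.33271818 -0.36134694]
```

View pics/w2.png

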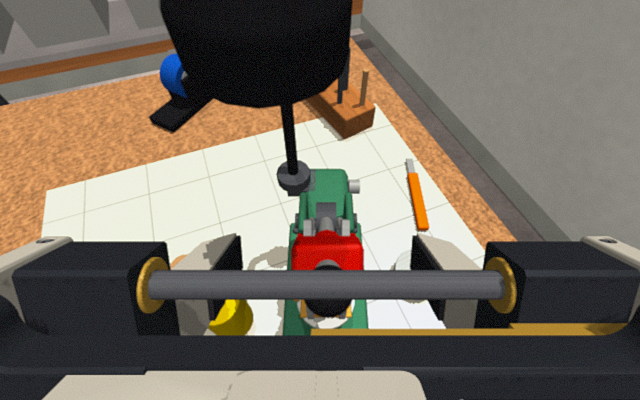

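View pics/s2.png

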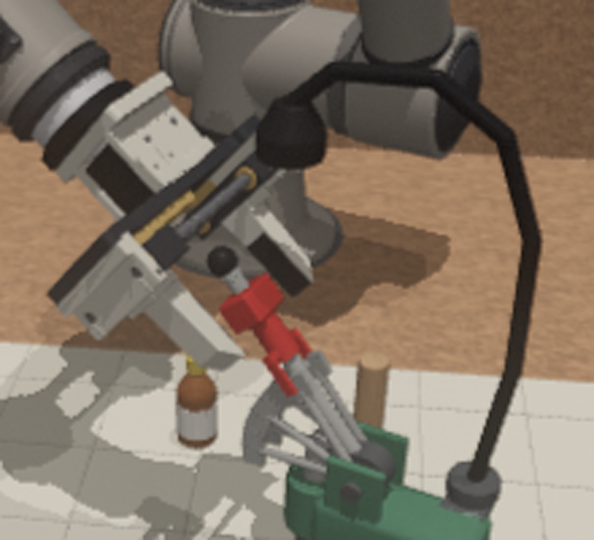

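Request:
send_rows:
  plan:
    - [[0,0.04,0.07],[0,0,0]]
    - [[0,0,0],[0,0,0]]
    - [[0,0,0],[0,0,0]]
    - [[0,0,0],[0,0,0]]
    - [[0,0,0],[0,0,0]]
    - [[0,0,0],[0,0,0]]
    - [[0,0,0],[0,0,0]]
    - [[0,0,0],[0,0,0]]
    - [[0,0,0],[0,0,0]]
    - [[0,0,0],[0,0,0]]
  gripper: -1
  force: 30

```text
time: 7.75
tool_pos: [0.62, 0.0729, 0.2767]
tool_rot: [3.135, -0.872, 1.197]
contact_force: [-5.6, -0.7, 1.7]
opening: 0.0337
grip_force: 30.0
```

Run:
```python
from h import *
o=robot.observe();p,Rc=pose(o); print(o['time'],p,Rc.inv().apply(COL-p),Rc.inv().apply(o['contact_force']),o['opening'])
u=-np.sin(np.radians(40))*XP+np.cos(np.radians(40))*Z
print('11mm lift in tool units/5 rows',(Rc.inv().apply(u*.011)/.025/5).round(4))
```

```text
7.75 [0.61998237 0.07294314 0.27665764] [ 0.00030257  0.00058567 -0.01788653] [-0.48552808 -4.91807123 -3.18586348] 0.03374415206378247
11mm lift in tool units/5 rows [ 0.0152  0.0004 -0.0867]
```

Request:
send_rows:
  plan:
    - [[0.015,-0.04,-0.087],[0,0,0]]
    - [[0.015,0,-0.087],[0,0,0]]
    - [[0.015,0,-0.087],[0,0,0]]
    - [[0.015,0,-0.087],[0,0,0]]
    - [[0.015,0,-0.087],[0,0,0]]
    - [[0,0,0],[0,0,0]]
    - [[0,0,0],[0,0,0]]
    - [[0,0,0],[0,0,0]]
    - [[0,0,0],[0,0,0]]
    - [[0,0,0],[0,0,0]]

```text
time: 9.0
tool_pos: [0.6171, 0.0664, 0.2851]
tool_rot: [3.133, -0.872, 1.198]
contact_force: [6.0, 2.3, -2.5]
opening: 0.0337
grip_force: 30.0
```

```bash
cat >> h.py <<'E'
P0=np.array([0.61998,0.07294,0.27666])
PIV=COL-.135*(-np.sin(np.radians(40))*XP+np.cos(np.radians(40))*Z)
def st():
    o=robot.observe();p,Rc=pose(o); M=Rc.as_matrix(); gr=p-.018*M[:,2]; d=gr-PIV
    th=np.arctan2(-d@XP,d[2])-np.radians(40); r=np.hypot(d@XP,d[2])
    lean=np.arctan2(M[:,2]@XP,-M[2,2])-np.radians(40)
    a=th+np.radians(40); t=-np.cos(a)*XP-np.sin(a)*Z; u=-np.sin(a)*XP+np.cos(a)*Z
    F=np.array(o['contact_force'])
    print('t',round(o['time'],2),'th',th.round(4),'r',r.round(4),'lean',lean.round(3),'y',(d@YP).round(4),'F across',(-F@t).round(2),'along',(F@u).round(2),'y',(F@YP).round(2),'My',(np.array(o['torque'])@YP).round(2),'open',round(o['opening'],4))
    return o,p,Rc
E
python3 - <<'E'
from h import *
o,p,Rc=st(); print('lift',np.linalg.norm(p-P0))
E
```

```text
t 9.0 th 0.0023 r 0.1462 lean 0.174 y 0.0009 F across 1.7 along -4.75 y -4.73 My 0.56 open 0.0337
lift 0.011094441043867115
```

```bash
cat >> h.py <<'E'
def arc(dth,n=10):
    p,Rc=pose(); q=R.from_rotvec(-YP*dth); a,b,_=rows(p,Rc,PIV+q.apply(p-PIV),q*Rc,n); print(dth,a.round(4),b.round(4))
E
python3 - <<'E'
from h import *
arc(.22); arc(-.22)
E
```

```text
0.22 [-0.1111 -0.     -0.0207] [-0.      0.014   0.0001]
-0.22 [0.1106 0.     0.0231] [ 0.     -0.014  -0.0001]
```

Request:
send_rows:
  plan:
    - [[-0.111,0.02,-0.021],[0,0.014,0]]
    - [[-0.111,0,-0.021],[0,0.014,0]]
    - [[-0.111,0,-0.021],[0,0.014,0]]
    - [[-0.111,0,-0.021],[0,0.014,0]]
    - [[-0.111,0,-0.021],[0,0.014,0]]
    - [[-0.111,0,-0.021],[0,0.014,0]]
    - [[-0.111,0,-0.021],[0,0.014,0]]
    - [[-0.111,0,-0.021],[0,0.014,0]]
    - [[-0.111,0,-0.021],[0,0.014,0]]
    - [[-0.111,0,-0.021],[0,0.014,0]]

```text
time: 10.25
tool_pos: [0.61, 0.0482, 0.2657]
tool_rot: [3.131, -1.093, 1.202]
contact_force: [4.7, 4.0, 0.4]
opening: 0.0337
grip_force: 30.0
```

Run:
```python
from h import *
st(); arc(.05); arc(.05,5)
```

```text
t 10.25 th 0.218 r 0.1462 lean 0.395 y 0.0008 F across 3.7 along -4.09 y -2.9 My 0.5 open 0.0337
0.05 [-0.0252 -0.0001 -0.0051] [-0.      0.0032  0.    ]
0.05 [-0.0504 -0.0001 -0.0101] [-0.      0.0064  0.    ]
```

Request:
send_rows:
  plan:
    - [[-0.025,0,-0.005],[0,0.0032,0]]
    - [[-0.025,0,-0.005],[0,0.0032,0]]
    - [[-0.025,0,-0.005],[0,0.0032,0]]
    - [[-0.025,0,-0.005],[0,0.0032,0]]
    - [[-0.025,0,-0.005],[0,0.0032,0]]
    - [[-0.025,0,-0.005],[0,0.0032,0]]
    - [[-0.025,0,-0.005],[0,0.0032,0]]
    - [[-0.025,0,-0.005],[0,0.0032,0]]
    - [[-0.025,0,-0.005],[0,0.0032,0]]
    - [[-0.025,0,-0.005],[0,0.0032,0]]

```text
time: 11.5
tool_pos: [0.6086, 0.0446, 0.2607]
tool_rot: [3.13, -1.143, 1.203]
contact_force: [4.0, 3.0, -0.1]
opening: 0.0338
grip_force: 30.0
```

```bash
python3 -c "
from h import *
st()"
```

```text
t 11.5 th 0.2673 r 0.1462 lean 0.445 y 0.0008 F across 2.29 along -3.56 y -2.67 My 0.55 open 0.0338
```

Request:
send_rows:
  plan:
    - [[-0.025,0,-0.005],[0,0.0032,0]]
    - [[-0.025,0,-0.005],[0,0.0032,0]]
    - [[-0.025,0,-0.005],[0,0.0032,0]]
    - [[-0.025,0,-0.005],[0,0.0032,0]]
    - [[-0.025,0,-0.005],[0,0.0032,0]]
    - [[-0.025,0,-0.005],[0,0.0032,0]]
    - [[-0.025,0,-0.005],[0,0.0032,0]]
    - [[-0.025,0,-0.005],[0,0.0032,0]]
    - [[-0.025,0,-0.005],[0,0.0032,0]]
    - [[-0.025,0,-0.005],[0,0.0032,0]]

```text
time: 12.75
tool_pos: [0.6073, 0.0412, 0.2555]
tool_rot: [3.128, -1.193, 1.205]
contact_force: [4.2, 2.5, 0.5]
opening: 0.0337
grip_force: 30.0
```

```bash
python3 -c "
from h import *
st()"
```

```text
t 12.75 th 0.317 r 0.1462 lean 0.495 y 0.0008 F across 2.42 along -3.04 y -3.0 My 0.52 open 0.0337
```

Request:
send_rows:
  plan:
    - [[-0.025,0,-0.005],[0,0.0032,0]]
    - [[-0.025,0,-0.005],[0,0.0032,0]]
    - [[-0.025,0,-0.005],[0,0.0032,0]]
    - [[-0.025,0,-0.005],[0,0.0032,0]]
    - [[-0.025,0,-0.005],[0,0.0032,0]]
    - [[-0.025,0,-0.005],[0,0.0032,0]]
    - [[-0.025,0,-0.005],[0,0.0032,0]]
    - [[-0.025,0,-0.005],[0,0.0032,0]]
    - [[-0.025,0,-0.005],[0,0.0032,0]]
    - [[-0.025,0,-0.005],[0,0.0032,0]]

```text
time: 14.0
tool_pos: [0.6061, 0.0383, 0.2506]
tool_rot: [3.124, -1.244, 1.21]
contact_force: [3.9, 4.5, 3.4]
opening: 0.034
grip_force: 30.0
```

```bash
python3 -c "
from h import *
st()"
```

```text
t 14.0 th 0.3626 r 0.1463 lean 0.546 y 0.0008 F across 5.67 along -3.25 y -1.99 My 0.26 open 0.034
```

Request:
send_rows:
  plan:
    - [[-0.025,0,-0.005],[0,0.0032,0]]
    - [[-0.025,0,-0.005],[0,0.0032,0]]
    - [[-0.025,0,-0.005],[0,0.0032,0]]
    - [[-0.025,0,-0.005],[0,0.0032,0]]
    - [[-0.025,0,-0.005],[0,0.0032,0]]
    - [[-0.025,0,-0.005],[0,0.0032,0]]
    - [[-0.025,0,-0.005],[0,0.0032,0]]
    - [[-0.025,0,-0.005],[0,0.0032,0]]
    - [[-0.025,0,-0.005],[0,0.0032,0]]
    - [[-0.025,0,-0.005],[0,0.0032,0]]

```text
time: 15.25
tool_pos: [0.605, 0.0354, 0.245]
tool_rot: [3.121, -1.295, 1.213]
contact_force: [4.4, 4.3, 2.6]
opening: 0.0337
grip_force: 30.0
```

```bash
python3 -c "
from h import *
st()"
```

```text
t 15.25 th 0.4123 r 0.1463 lean 0.596 y 0.0008 F across 4.81 along -3.86 y -2.48 My 0.27 open 0.0337
```

Request:
send_rows:
  plan:
    - [[-0.025,0,-0.005],[0,0.0032,0]]
    - [[-0.025,0,-0.005],[0,0.0032,0]]
    - [[-0.025,0,-0.005],[0,0.0032,0]]
    - [[-0.025,0,-0.005],[0,0.0032,0]]
    - [[-0.025,0,-0.005],[0,0.0032,0]]
    - [[-0.025,0,-0.005],[0,0.0032,0]]
    - [[-0.025,0,-0.005],[0,0.0032,0]]
    - [[-0.025,0,-0.005],[0,0.0032,0]]
    - [[-0.025,0,-0.005],[0,0.0032,0]]
    - [[-0.025,0,-0.005],[0,0.0032,0]]

```text
time: 16.5
tool_pos: [0.604, 0.0331, 0.2404]
tool_rot: [3.111, -1.347, 1.223]
contact_force: [3.9, 6.3, 7.4]
opening: 0.0335
grip_force: 30.0
```

```bash
python3 -c "
from h import *
st()"
```

```text
t 16.5 th 0.4546 r 0.1464 lean 0.649 y 0.0008 F across 9.71 along -3.71 y -1.3 My -0.46 open 0.0335
```

Request:
send_rows:
  plan:
    - [[-0.025,0,-0.005],[0,0.0032,0]]
    - [[-0.025,0,-0.005],[0,0.0032,0]]
    - [[-0.025,0,-0.005],[0,0.0032,0]]
    - [[0,0,0],[0,0,0]]
    - [[0,0,0],[0,0,0]]
    - [[0,0,0],[0,0,0]]
    - [[0,0,0],[0,0,0]]
    - [[0,0,0],[0,0,0]]
    - [[0,0,0],[0,0,0]]
    - [[0,0,0],[0,0,0]]

```text
time: 17.75
tool_pos: [0.6038, 0.0324, 0.2389]
tool_rot: [3.107, -1.362, 1.227]
contact_force: [4.0, 6.4, 8.2]
opening: 0.0337
grip_force: 30.0
```

```bash
python3 -c "
from h import *
st()
cv2.imwrite('pics/s3.png',cv2.resize(cam('scene')[200:320,320:440],None,fx=5,fy=5,interpolation=cv2.INTER_CUBIC))
for v in range(262,282,2): print(v,[w('scene',u,v)[2].round(4) for u in range(366,390,3)])
"
```

```text
t 17.75 th 0.4675 r 0.1464 lean 0.664 y 0.0008 F across 10.42 along -3.61 y -1.41 My -0.6 open 0.0337
262 [np.float64(-0.0025), np.float64(0.1014), np.float64(0.1046), np.float64(0.1072), np.float64(0.1046), np.float64(0.1257), np.float64(0.1312), np.float64(0.133)]
264 [np.float64(0.0646), np.float64(0.0953), np.float64(0.1023), np.float64(0.1017), np.float64(0.1002), np.float64(0.0989), np.float64(-0.0012), np.float64(0.1279)]
266 [np.float64(0.0656), np.float64(0.09), np.float64(0.0989), np.float64(0.0988), np.float64(0.0981), np.float64(0.0926), np.float64(0.0693), np.float64(-0.0014)]
268 [np.float64(0.0753), np.float64(0.0846), np.float64(0.0906), np.float64(0.0921), np.float64(0.0917), np.float64(0.086), np.float64(0.0695), np.float64(0.0676)]
270 [np.float64(0.0723), np.float64(0.0781), np.float64(0.0869), np.float64(0.0895), np.float64(0.0886), np.float64(0.0762), np.float64(0.073), np.float64(0.0705)]
272 [np.float64(0.0755), np.float64(0.0747), np.float64(0.08), np.float64(0.0808), np.float64(0.0805), np.float64(0.0744), np.float64(0.0744), np.float64(0.0694)]
274 [np.float64(0.0734), np.float64(0.074), np.float64(0.0757), np.float64(0.0763), np.float64(0.0747), np.float64(0.0729), np.float64(0.0729), np.float64(0.0719)]
276 [np.float64(0.0678), np.float64(0.0736), np.float64(0.0767), np.float64(0.0726), np.float64(0.0732), np.float64(0.0737), np.float64(0.069), np.float64(0.0727)]
278 [np.float64(0.0682), np.float64(0.0675), np.float64(0.0728), np.float64(0.0748), np.float64(0.0729), np.float64(0.0696), np.float64(0.0673), np.float64(0.07)]
280 [np.float64(0.0691), np.float64(0.0684), np.float64(0.0675), np.float64(0.068), np.float64(0.0685), np.float64(0.0714), np.float64(0.0695), np.float64(0.0628)]
```

View pics/s3.png

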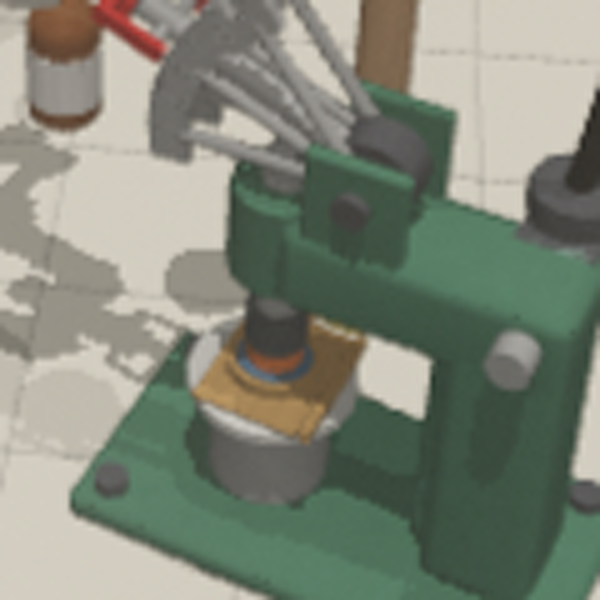

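Request:
send_rows:
  plan:
    - [[-0.025,0,-0.005],[0,0.0032,0]]
    - [[-0.025,0,-0.005],[0,0.0032,0]]
    - [[0,0,0],[0,0,0]]
    - [[0,0,0],[0,0,0]]
    - [[0,0,0],[0,0,0]]
    - [[0,0,0],[0,0,0]]
    - [[0,0,0],[0,0,0]]
    - [[0,0,0],[0,0,0]]
    - [[0,0,0],[0,0,0]]
    - [[0,0,0],[0,0,0]]

```text
time: 19.05
tool_pos: [0.6036, 0.032, 0.238]
tool_rot: [3.105, -1.372, 1.23]
contact_force: [3.2, 6.4, 8.8]
opening: 0.0335
grip_force: 30.0
```

Request:
send_rows:
  plan:
    - [[0,0,0],[0,0,0]]
    - [[0,0,0],[0,0,0]]
    - [[0,0,0],[0,0,0]]
    - [[0,0,0],[0,0,0]]
    - [[0,0,0],[0,0,0]]
    - [[0,0,0],[0,0,0]]
    - [[0,0,0],[0,0,0]]
    - [[0,0,0],[0,0,0]]
    - [[0,0,0],[0,0,0]]
    - [[0,0,0],[0,0,0]]

```text
time: 20.3
tool_pos: [0.6036, 0.032, 0.238]
tool_rot: [3.104, -1.372, 1.23]
contact_force: [3.8, 6.2, 9.3]
opening: 0.0339
grip_force: 30.0
```

```bash
python3 -c "
from h import *
st(); arc(-.2); arc(-.1)"
```

```text
t 20.3 th 0.4757 r 0.1464 lean 0.674 y 0.0008 F across 11.36 along -3.06 y -1.28 My -0.76 open 0.0339
-0.2 [0.1002 0.0006 0.0241] [ 0.0001 -0.0127 -0.    ]
-0.1 [0.0501 0.0003 0.0118] [ 0.     -0.0064 -0.    ]
```

Request:
send_rows:
  plan:
    - [[0.1,0,0.024],[0,-0.0127,0]]
    - [[0.1,0,0.024],[0,-0.0127,0]]
    - [[0.1,0,0.024],[0,-0.0127,0]]
    - [[0.1,0,0.024],[0,-0.0127,0]]
    - [[0.1,0,0.024],[0,-0.0127,0]]
    - [[0.1,0,0.024],[0,-0.0127,0]]
    - [[0.1,0,0.024],[0,-0.0127,0]]
    - [[0.1,0,0.024],[0,-0.0127,0]]
    - [[0.1,0,0.024],[0,-0.0127,0]]
    - [[0.1,0,0.024],[0,-0.0127,0]]

```text
time: 21.55
tool_pos: [0.6082, 0.0439, 0.2589]
tool_rot: [3.126, -1.17, 1.207]
contact_force: [5.1, 4.3, 3.2]
opening: 0.0336
grip_force: 30.0
```

Request:
send_rows:
  plan:
    - [[0.1,0,0.024],[0,-0.0127,0]]
    - [[0.1,0,0.024],[0,-0.0127,0]]
    - [[0.1,0,0.024],[0,-0.0127,0]]
    - [[0.1,0,0.024],[0,-0.0127,0]]
    - [[0.1,0,0.024],[0,-0.0127,0]]
    - [[0.1,0,0.024],[0,-0.0127,0]]
    - [[0.1,0,0.024],[0,-0.0127,0]]
    - [[0.1,0,0.024],[0,-0.0127,0]]
    - [[0.1,0,0.024],[0,-0.0127,0]]
    - [[0.1,0,0.024],[0,-0.0127,0]]

```text
time: 22.8
tool_pos: [0.6145, 0.0599, 0.2778]
tool_rot: [3.132, -0.971, 1.201]
contact_force: [4.6, 4.2, 1.0]
opening: 0.0336
grip_force: 30.0
```

```bash
python3 -c "
from h import *
o,p,Rc=st(); arc(-.08)"
```

```text
t 22.8 th 0.084 r 0.1451 lean 0.272 y 0.0009 F across 4.71 along -3.23 y -2.69 My -0.25 open 0.0336
-0.08 [0.0398 0.0001 0.0089] [ 0.     -0.0051 -0.    ]
```

Request:
send_rows:
  plan:
    - [[0.044,0,0.01],[0,-0.0056,0]]
    - [[0.044,0,0.01],[0,-0.0056,0]]
    - [[0.044,0,0.01],[0,-0.0056,0]]
    - [[0.044,0,0.01],[0,-0.0056,0]]
    - [[0.044,0,0.01],[0,-0.0056,0]]
    - [[0.044,0,0.01],[0,-0.0056,0]]
    - [[0.044,0,0.01],[0,-0.0056,0]]
    - [[0.044,0,0.01],[0,-0.0056,0]]
    - [[0.044,0,0.01],[0,-0.0056,0]]
    - [[0.044,0,0.01],[0,-0.0056,0]]

```text
time: 24.05
tool_pos: [0.6174, 0.0673, 0.284]
tool_rot: [3.134, -0.881, 1.198]
contact_force: [2.7, 0.2, -3.1]
opening: 0.0339
grip_force: 30.0
```

```bash
python3 -c "
from h import *
o,p,Rc=st(); u=-np.sin(np.radians(40))*XP+np.cos(np.radians(40))*Z
print((Rc.inv().apply(-u*.010)/.025/5).round(4)); print(Rc.inv().apply(o['contact_force']))"
```

```text
t 24.05 th 0.0035 r 0.1447 lean 0.183 y 0.0009 F across -1.1 along -3.07 y -2.42 My 0.34 open 0.0339
[-0.0146 -0.0004  0.0787]
[-1.63295263  2.39902661  2.83521207]
```

Request:
send_rows:
  plan:
    - [[0.03,0,0],[0,0,0]]
    - [[0,0,0],[0,0,0]]
    - [[-0.015,0,0.078],[0,0,0]]
    - [[-0.015,0,0.078],[0,0,0]]
    - [[-0.015,0,0.078],[0,0,0]]
    - [[-0.015,0,0.078],[0,0,0]]
    - [[-0.015,0,0.078],[0,0,0]]
    - [[0,0,0],[0,0,0]]
    - [[0,0,0],[0,0,0]]
    - [[0,0,0],[0,0,0]]

```text
time: 25.3
tool_pos: [0.6198, 0.0731, 0.2768]
tool_rot: [3.135, -0.881, 1.198]
contact_force: [-2.0, -4.0, -1.4]
opening: 0.0338
grip_force: 30.0
```

```bash
python3 -c "
from h import *
o,p,Rc=st(); print(Rc.inv().apply(o['contact_force']))"
```

```text
t 25.3 th 0.0026 r 0.1351 lean 0.183 y 0.0008 F across -4.28 along 1.8 y 0.41 My 1.01 open 0.0338
[-3.88912105 -0.40310105 -2.54068945]
```

Request:
send_rows:
  plan:
    - [[0,0,0],[0,0,0]]
    - [[0,0,0],[0,0,0]]
    - [[0,0,0],[0,0,0]]
    - [[0,0,0],[0,0,0]]
    - [[0,0,0],[0,0,0]]
    - [[0,0,0],[0,0,0]]
    - [[0,0,0],[0,0,0]]
    - [[0,0,0],[0,0,0]]
    - [[0,0,0],[0,0,0]]
    - [[0,0,0],[0,0,0]]
  gripper: 1

```text
time: 26.55
tool_pos: [0.62, 0.0733, 0.2768]
tool_rot: [3.134, -0.881, 1.198]
contact_force: [0.3, -0.1, 0.3]
opening: 0.0919
grip_force: 0.0
```

Request:
send_rows:
  plan:
    - [[0,0,-0.4],[0,0,0]]
    - [[0,0,-0.4],[0,0,0]]
    - [[0,0,-0.4],[0,0,0]]
    - [[0,0,-0.4],[0,0,0]]
    - [[0,0,-0.4],[0,0,0]]
    - [[0,0,-0.4],[0,0,0]]
    - [[0,0,-0.4],[0,0,0]]
    - [[0,0,-0.4],[0,0,0]]
    - [[0,0,-0.4],[0,0,0]]
    - [[0,0,-0.4],[0,0,0]]

```text
time: 27.8
tool_pos: [0.591, 0.0012, 0.3408]
tool_rot: [3.134, -0.881, 1.198]
contact_force: [-0.2, 0.6, -0.5]
opening: 0.0922
grip_force: 0.0
```

```bash
python3 -c "
from h import *
o,p,Rc=st(); cv2.imwrite('pics/s4.png',cv2.resize(cam('scene')[130:310,310:460],None,fx=3.3,fy=3.3,interpolation=cv2.INTER_CUBIC))"
```

```text
t 27.8 th 0.0789 r 0.2346 lean 0.183 y 0.0013 F across 0.03 along -0.7 y 0.4 My 0.51 open 0.0922
```

View pics/s4.png

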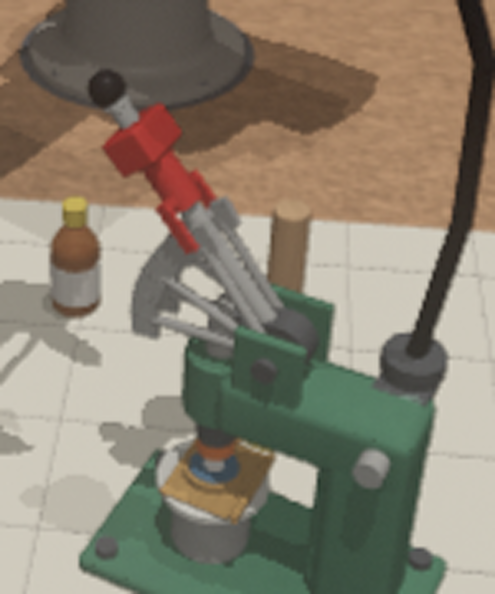

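The knob is at scene pixel (342, 157), exactly where it was before the press. The collar is back down in its notch, the badge sits in its bezel, and the bottle and mallet haven't moved.

```bash
python3 -c "
from h import *
print(robot.hand_in())"
```

```text
the job is handed in; nothing more can be done
None
```

The badge is pressed flush and was held for over two seconds at an estimated 35 N under the die; the handle is parked with the collar down, the gripper is clear, and the job is handed in (no verdict was returned).

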